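Release the orange polish tin from the feeder

TASK

Let the orange polish tin out of the tin feeder: press down the green pad of the lever whose gate holds it back, far enough and long enough for the tin to roll down to the collecting end, then let the lever come back up so that its gate is shut again. Leave the black tin waiting behind its gate, do not touch either of these two tins with the robot, and do not pick up or push about anything else on the bench.

Things in the scene. Friction and masses are not known exactly. Their poses are not given: they have to be found in the camera images.
- feeder: Tin feeder, fixed: a sloping two-lane aluminium run (250 x 64 mm) on a plywood foot, a rocking lever out to each side. Origin on the bench under the gates; x up the slope (away from the robot), y left, z up. Run falls towards -x at 0.2 rad, floor 60 mm up at x = 0. Lane centres y = +14 (left) and -14 mm (right), 24 mm wide, walls 14 mm high. Tins wait uphill of x = 0.
- collect (a point): Middle of the run's collecting end, on its floor, at feeder x = -90, y = 0, z = 42 mm. A released tin rolls along its lane to the lip (x = -115 mm) and stays there on edge, its centre at about feeder x = -100, z = 60 mm.
- pivot_left (a point): Pivot of the left lever: feeder x = 0, y = +110, z = 85 mm, axis along feeder x, between two grey upright cheeks (tops at z = 98 mm, x = -16 to 16 mm, 24 mm long in y). The lever runs along feeder y, pad outside, gate inside.
- pivot_right (a point): The same for the right lever, at feeder y = -110 mm.
- pad_left (a point): Middle of the top face of the left lever's green press pad (40 mm along x by 36 mm along y, 8 mm thick), on the outer end of the lever 80 mm beyond its pivot: at rest at feeder x = 0, y = +190 mm, z = 97 mm. It moves with the lever; fully pressed its middle is about 34 mm lower and the pad leans outward by 0.42 rad. Nothing stands under it.
- pad_right (a point): The same for the right lever: at rest at feeder x = 0, y = -190 mm, z = 97 mm.
- lever_left (a joint): Left lever's angle, rad: 0 at rest (gate down, return spring), grows as the pad is pressed, 0.42 at the stop. Its inner end carries the yellow gate (22 mm wide) of the left lane, which rises as the pad sinks; a tin passes under it from about 0.33. Pressing takes about 4 N at first, 7 N at the stop; let go, it returns by itself.
- lever_right (a joint): The same for the right lever, which lifts the gate of the right lane (y = -14 mm).
- tin_orange: The orange polish tin with white ends, a disc 40 mm in diameter and 20 mm thick, standing on edge in one of the lanes (which one varies), resting against the lane's closed gate; about 50 g. Origin at its centre, its axle along its own y (it rolls, so its x and z turn).
- tin_black: The black polish tin with steel ends, same size and mass, waiting in the other lane in the same way. Origin at its centre.
- tin_brown: Bystander: a flat dark brown tin, 71 mm in diameter, 22 mm high, lying near the feeder's front left. Origin under its centre.
- dye_bottle: Bystander: a black bottle with a steel cap, 34 mm in diameter, 105 mm high, standing at the feeder's back right. Origin under its centre.
- shoe_brush: Bystander: a shoe brush lying bristles down, 130 by 42 mm, 38 mm high, near the feeder's front right. Origin under its centre, long along its x.
- green_bottle: Bystander: a green bottle with a white cap, 60 mm in diameter, 150 mm high, at the far left. Origin under its centre.
- red_bottle: Bystander: a black bottle with a red cap, 36 mm in diameter, 120 mm high, at the far right. Origin under its centre.
- tin_yellow: Bystander: a flat yellow tin, 71 mm in diameter, 22 mm high, lying at the left. Origin under its centre.

How it is judged:
On the way:
1. the lever of the orange tin's lane is pressed (((y of tin_orange in the frame of feeder above 0 m and value of joint lever_left above 0.15 rad) or (y of tin_orange in the frame of feeder below 0 m and value of joint lever_right above 0.15 rad))), for 0.02 s.
At the end, for the whole second after the job is handed in: The orange tin is at rest in the collecting end of the run (60 to 125 mm downhill of the gates, on the run), both levers are back up (each under 0.06 rad) and the black tin is within 12 mm of where it waited (x of tin_orange in the frame of feeder between -0.125 and -0.06 m and y of tin_orange in the frame of feeder between -0.032 and 0.032 m and z of tin_orange in the frame of feeder between 0.04 and 0.09 m and linear speed of tin_orange below 0.03 m/s and value of joint each of lever_left, lever_right below 0.06 rad and distance of tin_black from where it was at the start of the episode below 0.012 m); the robot touches nothing.
It fails at once if the robot touches the orange or the black tin (contact force between any of the fingers, the arm and tin_orange above 0.3 N or contact force between any of the fingers, the arm and tin_black above 0.3 N).
It fails at once if the orange or the black tin is lifted off the run (z of any of tin_orange, tin_black in the frame of feeder above 0.11 m).
It fails at once if the black tin is let out or moved (over 12 mm) (distance of tin_black from where it was at the start of the episode above 0.012 m).
It fails at once if a bystander is moved by more than 20 mm or lifted (distance of any of tin_brown, dye_bottle, shoe_brush, green_bottle, red_bottle, tin_yellow from where it was at the start of the episode above 0.02 m).
It also fails if it takes over 32 s, if anything falls off the work surface, if the arm or the gripper's body presses on something with over 40 N, if the wrist force passes 120 N, or if a joint passes its speed limit or range.

ROBOT

A 6-joint arm with a two-finger parallel gripper is mounted at the origin on the work surface. World frame = base frame: x ahead of the robot, y to its left, z up, the work surface at z = 0. Lengths are in m, angles in rad, forces in N, time in s.
With the tool pointing down it reaches from about 0.3 to 0.75 m from the base axis. Payload 8.5 kg.
Tool frame: the origin (TCP) lies at the very end of the fingers, on their centre line; the grasp point (between the pads) lies 19 mm behind it (robot.grasp_offset is the z of the grasp point in the tool frame, in m); z points along the fingers, y is the line along which they close (so a half turn about z gives the same grasp; the last joint's range is limited). The gripper opens to 85 mm and grips with 20 to 120 N. Pads are 22 mm wide; open, the fingers measure 114 mm over their backs; the gripper's body (76 mm by 85 mm) begins 54 mm behind the grasp point. The pads swing forward as they close: fully open they stand 13 mm farther back than shut.
Start: joints at [-1.44, 0.381, 1.297, -0, 1.464, -0.215], TCP at [0.186, -0.517, 0.231] pointing down, gripper open.
Joint ranges: [-3.11, 3.11], [-0.89, 2.33], [0.22, 2.48], [-1.42, 4.56], [0.17, 2.85], [-2.88, 2.88]. Speed limits (rad/s): [2.39, 2.39, 3.14, 3.14, 3.14, 3.14].

INTERFACE

Orientations are given as a unit quaternion [w, x, y, z].
In Python, from bench import robot, cams, probe_bus gives the robot as it stands (robot), with the cameras (cams) and the readings (probe_bus).
- The arm moves only by the tool step_hand, called after "Call:" in YAML: its name, and indented under it one key for each argument. Schema: {"type":"object","properties":{"rows":{"type":"array","items":{"type":"array","items":{"type":"array","items":{"type":"number"},"minItems":7,"maxItems":7},"minItems":1,"maxItems":20},"minItems":1,"maxItems":1},"squeeze":{"type":"number"},"only":{"type":"string"},"quiet":{"type":"boolean"},"lines":{"type":"string"}},"required":["rows"],"additionalProperties":false}. rows is a list that holds a single list of rows (three levels of brackets), with 1 to 20 rows, each of 7 numbers: a rotation vector rx, ry, rz in shares of 2 pi rad (1.0 is 2 pi rad), then dx, dy, dz in shares of the most that a row can go, 1 being 62.5 mm, then the finger opening in m; each row shifts and turns the commanded pose from where the row before left it, along the tool's axes as they then stand; what a row does not reach is not made up. A row lasts 1/8 s, in which the tool goes at most 0.0625 m and 0.188 rad, less where a joint would pass 70% of its speed; a pose out of reach is approached as far as the arm can. The fingers move at their own pace and stop on an object; squeeze is the grip in N (left out, the last holds). Time passes only in rows, so rows that do not move let the fingers close. The tool returns the time, the measured TCP pose, the force, the opening and the grip force at its end. only (a regular expression) keeps the lines of the reply that match it, lines (a string "A,B") keeps lines A to B, and quiet returns only ok. No shift or turn number may pass 1 either way. Input that does not fit is refused with a message, and nothing moves.
- probe_bus.read_state(): the state, without advancing time (a new reading comes with each control period).
- cams.snapshot(name): name is "scene" or "top" or "wrist"; returns a dict with "frame" (384x512x3 uint8, blue, green, red), "fovy" (degrees; the focal length in pixels is half the picture's height over the tangent of half this angle, whatever the lens; pixels are square), "cx", "cy" (the principal point, pixels), "T" (4x4, takes a point from camera to world coordinates). Camera axes: x right, y down, z forward; pixel columns grow to the right and rows downward; lengths in m; the calibration is good to about 2 mm. A picture is of the moment at which its call begins. There is no depth.
- robot.hand_in(): hands the job in; it is judged then, once.
The state is a dict: "time": time; "q": joint angles; "qvel": joint speeds; "effort": joint torques, N m; "tool_pos": TCP position; "tcp_rot": TCP orientation; "contact_force": force on the tool from outside, world axes, zero at the start; "wrist_torque": the same for the moment, N m; "grip_width": finger opening in m; "gripper_force": force on a finger pad.
Only numpy, scipy, OpenCV 4.12 (cv2) and the standard library are available. Lean on these libraries where they do the work, as an engineer would, in place of code of your own. Each camera call takes 0.05 s, during which the arm holds its last target. There are 200 camera calls.

## Working session

There is one attempt and no reset: what is moved stays moved. The work goes in short steps, Python scripts to look and compute and a tool call to move; the robot and the scene stay as the last step left them, time stands still between calls to the robot, and variables do not carry over. Pictures are saved under pics/ and viewed, at most 10 in all, crops included, and the job is handed in when it is done.

```bash
ls; mkdir -p pics; python3 - <<'E'
from bench import robot, cams, probe_bus
import cv2,numpy as np,pickle
d={}
for n in("scene","top"):
    s=cams.snapshot(n); d[n]=s; cv2.imwrite(f"pics/{n}0.png",s["frame"]); print(n,s["fovy"],s["cx"],s["cy"],np.round(s["T"],3).tolist())
pickle.dump(d,open("s0.pkl","wb"))
st=probe_bus.read_state();print(st["tool_pos"],st["tcp_rot"],st["grip_width"],st["time"])
E
```

```text
bench.py
pics
scene 53.72591141245208 256.60375393715844 188.45439279120893 [[0.495, 0.541, -0.68, 1.17], [0.869, -0.326, 0.373, -0.336], [-0.02, -0.775, -0.632, 0.657], [0.0, 0.0, 0.0, 1.0]]
top 49.42479156459927 257.9290201395071 193.51914718278965 [[0.012, -0.996, 0.093, 0.438], [-1.0, -0.012, 0.001, -0.013], [-0.0, -0.093, -0.996, 1.261], [0.0, 0.0, 0.0, 1.0]]
[ 0.18639654 -0.5171699   0.230769  ] [-6.64215407e-04  9.85085707e-01  1.72063095e-01  2.40575779e-05] 0.08524967378475909 0.1
```

View pics/scene0.png

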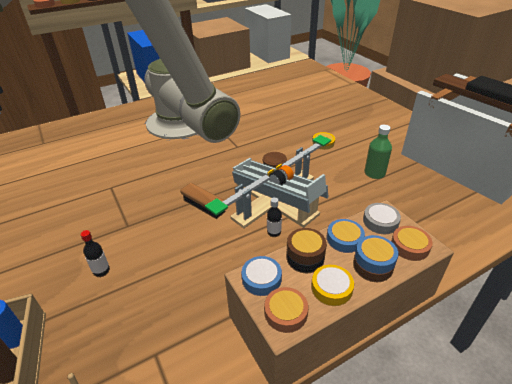

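View pics/top0.png

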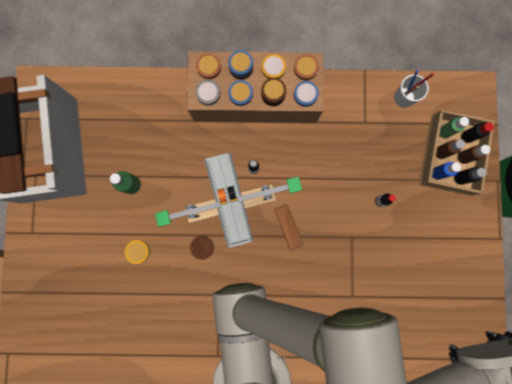

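The top view shows the orange tin at about (222,195), left of the black one at (232,193). That puts it in the left lane, so the pad to press is the left one at about (163,218). The yellow tin lies at (137,252), the brown tin at (202,247) and the green bottle at (122,181).

```bash
cat > h.py <<'E'
import numpy as np,cv2
def ray(s,u,v):
    f=s["frame"].shape[0]/2/np.tan(np.radians(s["fovy"])/2)
    d=s["T"][:3,:3]@np.array([(u-s["cx"])/f,(v-s["cy"])/f,1]); return s["T"][:3,3],d/np.linalg.norm(d)
def plane(s,u,v,z):
    o,d=ray(s,u,v); return o+d*(z-o[2])/d[2]
def two(a,ua,b,ub):
    o1,d1=ray(a,*ua);o2,d2=ray(b,*ub)
    t=np.linalg.lstsq(np.c_[d1,-d2],o2-o1,rcond=None)[0]
    p,q=o1+d1*t[0],o2+d2*t[1]; return (p+q)/2,np.linalg.norm(p-q)
def blobs(s,lo,hi,amin=15):
    m=cv2.inRange(cv2.cvtColor(s["frame"],cv2.COLOR_BGR2HSV),np.array(lo),np.array(hi))
    n,_,st,c=cv2.connectedComponentsWithStats(m)
    return [(c[i].round(1).tolist(),int(st[i,4]),st[i,:4].tolist()) for i in range(1,n) if st[i,4]>=amin]
E
python3 - <<'E'
import pickle;from h import *
d=pickle.load(open("s0.pkl","rb"));t,s=d["top"],d["scene"]
for k in d: print(k,"green",blobs(d[k],(50,150,100),(80,255,255)),"orange",blobs(d[k],(5,200,180),(14,255,255)))
P=[]
for c,a,_ in blobs(t,(50,150,100),(80,255,255)): print(c,plane(t,*c,.097).round(4))
for n,uv,z in(("yellow",(137,252),.02),("brown",(202,247),.02),("orange",(222,195),.085),("black",(232,193),.085),("bottle cap",(116,179),.15)): print(n,plane(t,*uv,z).round(3))
im=cv2.resize(t["frame"][130:275,100:320],None,fx=3.6,fy=3.6,interpolation=cv2.INTER_CUBIC);cv2.imwrite("pics/c.png",im)
E
```

```text
scene green [([321.6, 139.7], 94, [313, 135, 17, 10]), ([215.9, 205.9], 192, [205, 199, 23, 15])] orange [([288.7, 171.7], 21, [283, 169, 10, 6])]
top green [] orange []
yellow [0.377 0.343 0.02 ]
brown [0.394 0.152 0.02 ]
orange [0.543 0.09  0.085]
black [0.549 0.062 0.085]
bottle cap [0.577 0.37  0.15 ]
```

View pics/c.png

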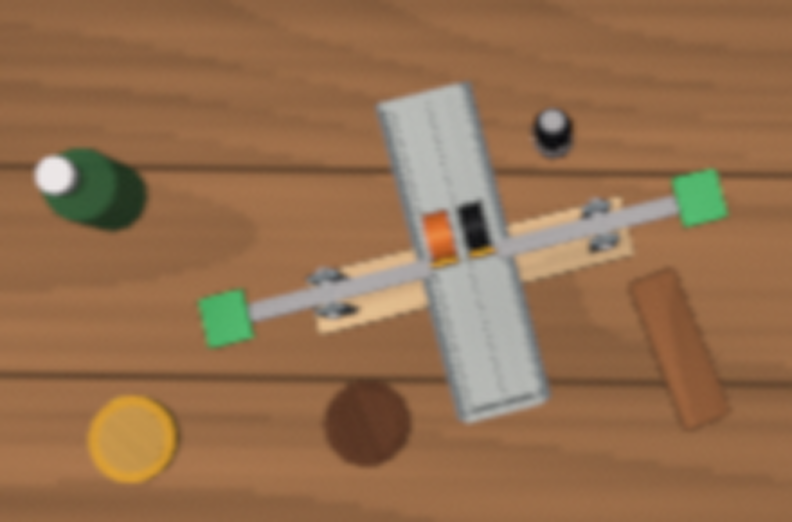

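The enlarged crop confirms it: the orange tin (438,237) is in the left lane. The left pad is at crop (226,318), and the brown and yellow tins are well in front of it.

```bash
python3 - <<'E'
import pickle;from h import *
d=pickle.load(open("s0.pkl","rb"));t,s=d["top"],d["scene"]
B=blobs(t,(55,120,90),(80,255,255),60);print(B)
G=[b for b in B if abs(b[0][1]-200)<25 and b[0][0]>150]
L=min(G)[0];R=max(G)[0]
L_,R_=plane(t,*L,.097),plane(t,*R,.097)
print(L_,R_,"len",np.linalg.norm(L_-R_),"yaw",np.arctan2(-(L_-R_)[0],(L_-R_)[1]))
print(two(t,R,s,(215.9,205.9)),two(t,L,s,(321.6,139.7)))
e=(L_-R_)/np.linalg.norm(L_-R_);tgt=L_+.005*e
from scipy.spatial.transform import Rotation as Ro
q=np.array([-6.642e-4,.98509,.17206,0]);Rm=Ro.from_quat(q[[1,2,3,0]]).as_matrix()
p=np.array([.1864,-.5172,.2308]);print(tgt,"tool-axes delta",Rm.T@(tgt-p),"in tool: e",Rm.T@e)
E
```

```text
[([293.8, 184.5], 138, [288, 178, 13, 14]), ([162.3, 218.0], 145, [156, 211, 14, 15])]
[0.47524073 0.25420061 0.097     ] [ 0.57358173 -0.11175002  0.097     ] len 0.3789337815877567 yaw 0.2625254131049624
(array([ 0.57343357, -0.11261967,  0.09565721]), np.float64(0.0016280241301683293)) (array([0.47501416, 0.25394339, 0.09638926]), np.float64(0.000914613211564201))
[0.47394313 0.25902929 0.097     ] tool-axes delta [ 0.53361883 -0.63262059  0.13474992] in tool: e [ 0.08321782 -0.9965305   0.00132307]
```

Units first: shifts go in shares of 62.5 mm and turns go in shares of 2 pi rad. So -0.04 m is -0.64, 0.034 m is 0.544.

Call:
step_hand:
  rows:
    - [[0,0,0,0.32,-0.384,0,0],[0,0,0,0.544,-0.64,0,0],[0,0,0,0.544,-0.64,0,0],[0,0,0,0.544,-0.64,0,0],[0,0,0,0.544,-0.64,0,0],[0,0,0,0.544,-0.64,0,0],[0,0,0,0.544,-0.64,0,0],[0,0,0,0.544,-0.64,0,0],[0,0,0,0.544,-0.64,0,0],[0,0,0,0.544,-0.64,0,0],[0,0,0,0.544,-0.64,0,0],[0,0,0,0.544,-0.64,0,0],[0,0,0,0.544,-0.64,0,0],[0,0,0,0.544,-0.64,0,0],[0,0,0,0.544,-0.64,0,0],[0,0,0,0.544,-0.64,0,0],[0,0,0,0.064,-0.144,0,0],[0,0,0,0,0,0,0]]

```text
time: 2.35
tool_pos: [0.4738, 0.2591, 0.2309]
tcp_rot: [0.0, 0.985, 0.172, -0.001]
contact_force: [0.3, -0.7, -0.7]
grip_width: -0.0001
gripper_force: 0.0
```

```bash
python3 - <<'E'
from bench import robot, cams, probe_bus
from scipy.spatial.transform import Rotation as Ro
import numpy as np
s=probe_bus.read_state();q=np.array(s["tcp_rot"]);R=Ro.from_quat(q[[1,2,3,0]]).as_matrix()
print(R.T@(np.array([.4739,.2590,.097])-s["tool_pos"]),s["contact_force"],s["time"])
E
```

```text
[2.21315774e-04 5.91661687e-05 1.33890950e-01] [ 0.300545   -0.74619398 -0.70702713] 2.35
```

To row units: 0.045 m is 0.72, 0.04 m is 0.64.

Call:
step_hand:
  rows:
    - [[0,0,0,0,0,0.64,0],[0,0,0,0,0,0.72,0],[0,0,0,0,0,0.4,0],[0,0,0,0,0,0.192,0],[0,0,0,0,0,0.16,0],[0,0,0,0,0,0.16,0],[0,0,0,0,0,0.16,0],[0,0,0,0,0,0.128,0],[0,0,0,0,0,0,0],[0,0,0,0,0,0,0]]

```text
time: 3.6
tool_pos: [0.4747, 0.259, 0.0718]
tcp_rot: [0.0, 0.985, 0.172, 0.001]
contact_force: [-0.4, -0.3, 6.3]
grip_width: 0.0001
gripper_force: 2.7
```

```bash
python3 - <<'E'
from bench import robot, cams, probe_bus
import cv2,pickle
s=cams.snapshot("scene");pickle.dump(s,open("s1.pkl","wb"))
cv2.imwrite("pics/s1.png",cv2.resize(s["frame"][110:240,190:360],None,fx=4.5,fy=4.5,interpolation=cv2.INTER_CUBIC))
E
```

```text
(no output)
```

View pics/s1.png

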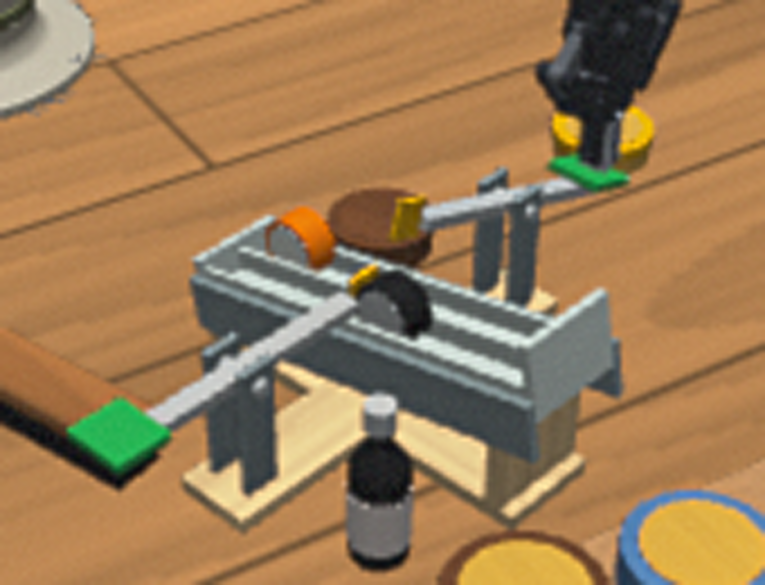

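The crop shows the left gate raised at (408,217) and the orange tin already rolled downhill to (300,238). The black tin (395,303) is still behind its gate. I'll hold briefly, then let the lever up slowly.

To row units: -0.04 m is -0.64, -0.02 m is -0.32.

Call:
step_hand:
  rows:
    - [[0,0,0,0,0,0,0],[0,0,0,0,0,0,0],[0,0,0,0,0,0,0],[0,0,0,0,0,0,0],[0,0,0,0,0,-0.128,0],[0,0,0,0,0,-0.16,0],[0,0,0,0,0,-0.16,0],[0,0,0,0,0,-0.192,0],[0,0,0,0,0,-0.32,0],[0,0,0,0,0,-0.64,0],[0,0,0,0,0,-0.64,0],[0,0,0,0,0,0,0],[0,0,0,0,0,0,0],[0,0,0,0,0,0,0],[0,0,0,0,0,0,0]]

```text
time: 5.52
tool_pos: [0.474, 0.259, 0.2106]
tcp_rot: [0.0, 0.985, 0.172, -0.001]
contact_force: [0.7, -0.1, 1.0]
grip_width: 0.0001
gripper_force: 0.0
```

```bash
python3 - <<'E'
from bench import robot, cams, probe_bus
import cv2,pickle;from h import *
s=cams.snapshot("scene");a=blobs(s,(5,190,150),(14,255,255),10);print(blobs(s,(50,150,100),(80,255,255)),[b for b in a if 240<b[0][0]<300 and b[0][1]<200])
cv2.imwrite("pics/s2.png",cv2.resize(s["frame"][110:240,190:360],None,fx=4.5,fy=4.5,interpolation=cv2.INTER_CUBIC))
p=pickle.load(open("s1.pkl","rb"));print([b for b in blobs(p,(5,190,150),(14,255,255),10) if 240<b[0][0]<300 and b[0][1]<200])
E
```

```text
[([321.7, 139.7], 95, [313, 135, 18, 10]), ([215.9, 205.9], 192, [205, 199, 23, 15])] [([253.8, 160.0], 34, [246, 155, 13, 10])]
[([260.1, 162.4], 27, [256, 157, 8, 10])]
```

View pics/s2.png

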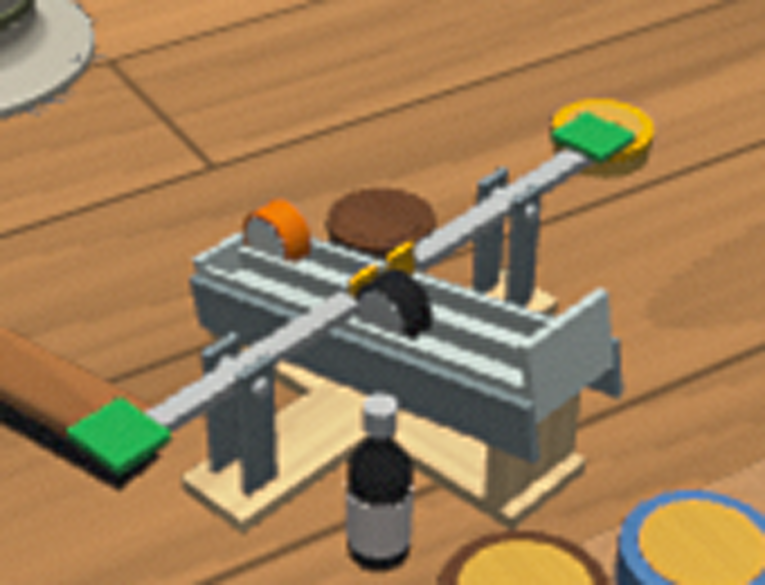

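The orange tin now stands at the lip (275,230), the left gate is shut, the pad is back at its starting pixel (321.7,139.7), and the black tin hasn't moved. I'll wait a second, check that the orange tin has come to rest, and hand in.

Call:
step_hand:
  rows:
    - [[0,0,0,0,0,0,0],[0,0,0,0,0,0,0],[0,0,0,0,0,0,0],[0,0,0,0,0,0,0],[0,0,0,0,0,0,0],[0,0,0,0,0,0,0],[0,0,0,0,0,0,0],[0,0,0,0,0,0,0]]
  lines: "1,1"

```text
time: 6.58
```

```bash
python3 - <<'E'
from bench import robot, cams, probe_bus
from h import *
s=cams.snapshot("scene");a=[b for b in blobs(s,(5,190,150),(14,255,255),10) if 240<b[0][0]<300 and b[0][1]<200];print(a)
if a and abs(a[0][0][0]-253.8)<.5: print(robot.hand_in())
E
```

```text
[([253.6, 159.9], 37, [246, 155, 13, 10])]
the job is handed in; nothing more can be done
None
```

The job is handed in (the verdict isn't shown to me): in the last images the orange tin rests at the collecting end, the left lever is back up with its gate shut, and the black tin is still waiting behind its gate.

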